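# Clip a sample plate into the microscope holder and tally it

### The arm

A 6-joint arm with a two-finger parallel gripper is mounted at the origin on the work surface. World frame = base frame: x ahead of the robot, y to its left, z up, the work surface at z = 0. Lengths are in mm, angles in rad, forces in N, time in s.
With the tool pointing down it reaches from about 300 to 850 mm from the base axis. Payload 5.4 kg.
Tool frame: the origin (TCP) lies midway between the tips of the shut fingers; the grasp point (between the pads) lies 19 mm behind it (r.grasp_offset is the z of the grasp point in the tool frame, in mm); z points along the fingers, y is the line along which they close (so a half turn about z gives the same grasp; the last joint's range is limited). The gripper opens to 85 mm and grips with 20 to 120 N. Pads are 22 mm wide; open, the fingers measure 114 mm over their backs; the gripper's body (76 mm by 85 mm) begins 54 mm behind the grasp point. The pads swing forward as they close: fully open they stand 13 mm farther back than shut.
Start: joints at [-1.348, 0.158, 1.597, -0, 1.386, -0.21], TCP at [241.138, -521.976, 231.299] pointing down, gripper open.
Joint ranges: [-2.91, 2.91], [-0.94, 2.29], [0.18, 2.7], [-1.29, 4.43], [0.17, 2.64], [-3, 3]. Speed limits (rad/s): [2.57, 2.57, 3.14, 3.14, 3.14, 3.14].

### API

Orientations are given as a unit quaternion [w, x, y, z].
In Python, from bench import r, optics gives the robot as it stands. The module is installed in compiled form; this text tells all that it offers. Calls block until the motion is done:
- r.movep(position, orientation): joint-space move of the TCP to a pose.
- r.move_l(position, speed=150, attitude=None, guard=None): straight line of the TCP; attitude=None keeps the orientation; speed is the mean speed in mm/s. With guard (N) it stops when the force on the tool has changed by that much, and returns True; else False.
- r.movej(angles): joint-space move.
- r.move_gripper(opening): finger opening in mm; the grip force is fixed at half the most; returns when the fingers have stopped.
- r.wait(seconds).
- r.inverse_kinematics(position, orientation): joint angles nearest the present ones, or None.
- r.read_state(): the state.
- optics.capture(name): name is "side" or "top" or "wrist"; returns a dict with "color" (400x640x3 uint8, red, green, blue), "vertical_fov" (degrees; the focal length in pixels is half the picture's height over the tangent of half this angle, whatever the lens; pixels are square), "cx", "cy" (the principal point, pixels), "distortion" ([k1, k2, p1, p2, k3] as OpenCV has them; the pictures are not rectified), "eye" and "attitude" of the camera in the world; the wrist camera has in their place "T_tool_cam" (4x4, takes a point from camera to tool coordinates, whose origin is the TCP and whose axes are the flange's). Camera axes: x right, y up, looking along -z (the intrinsics and any distortion apply to the point x, -y, -z); pixel columns grow to the right and rows downward; lengths in mm; the calibration is good to about 2 mm. A picture is of the moment at which its call begins: read the wrist's pose just before it. There is no depth.
A pose or a line that the arm cannot do raises r.Unreachable and nothing moves.
- r.close_job(): hands the job in; it is judged then, once.
The state is a dict: "time": time; "joint_pos": joint angles; "joint_vel": joint speeds; "joint_efforts": joint torques, N m; "ee_pos": TCP position; "eef_rot": TCP orientation; "contact_force": force on the tool from outside, world axes, zero at the start; "ft_torque": the same for the moment, N m; "finger_gap": finger opening in mm; "grip_force": force on a finger pad.
Only numpy, scipy, OpenCV 4.12 (cv2) and the standard library are available. Lean on these libraries where they do the work, as an engineer would, in place of code of your own. Each camera call takes 0.05 s, during which the arm holds its last target. There are 200 camera calls.

### The job

Put the blue sample plate flat on the grey holder board, lengthwise and centred on its white marked seat, then press the clip's orange thumb pad to lift the sprung jaw, slide the clip forward until the plate is held hard against the steel end fence, and let the jaw close on the plate's edge. Then count it: swing the red-knobbed lever of the green tally counter to its stop and let it spring back. Leave the other things on the bench where they are.

Things in the scene. Friction and masses are not known exactly. Their poses are not given: they have to be found in the camera images.
- blue_plate: The sample plate to be clipped: blue rigid plate 76 (its x) x 50 (its y) x 8 mm thick, 70 g, with a small brass mesh sample in the white pane on its top (nothing stands up more than 1 mm). Starts flat on the bench. Origin: centre of its underside. Either end may face the clip.
- yellow_plate: A bystander: the same plate in yellow. Leave it alone.
- holder: Grey board fixed to the bench, 260 (its x) x 120 (its y) x 20 mm; origin: centre of its underside, deck on top at z = 20 mm, no side walls. A steel fence, 12 mm thick and high, 100 mm wide, stands across the +x end, inner face at x = +118 mm, white marked seat before it: a plate against the fence has its centre at x = +80 mm, y = 0. A black clip carriage slides along x from the -x end.
- clip_carriage (a joint): How far the clip has slid towards the fence (m), 0 to 0.085; starts at 0 to 0.03, stays where left (friction 1.2 N). Its upright front face (44 mm wide, 12 mm high, meets the plate's edge and pushes it) is at holder x = -30 mm + this value: 0.072 when it touches a plate that is hard against the fence. The jaw's hinge pin is 35 mm behind that face, 20 mm above the deck.
- clip_jaw (a joint): Angle of the sprung steel jaw (rad): 0 shut empty, about 0.16 shut on the plate, stop at 0.6; springs shut when let go. Its toe, a rubber bar 36 mm wide of 5 mm radius, is centred 9 mm ahead of the carriage's front face; shut, it is 1 mm above the deck and would only shove the plate. At 0.4 its underside is 17 mm above the deck, and holding it there takes about 9 N down on the pad.
- clip_pad (a point): Centre of the top of the jaw's orange thumb pad, 42 mm behind and (shut) 15 mm above the hinge pin, 35 mm above the deck; moves with the jaw. Pad 42 x 42 mm, sloping up 0.3 rad away from the fence when shut; pressing its centre down 18 mm opens the jaw to about 0.4. A 12 mm high lip on its fence side (20 mm ahead of this point) lets a fingertip pressing the pad push the clip forward.
- tally: Green tally counter fixed to the bench: a block 64 x 64 x 38 mm high, origin at the centre of its underside; the lever turns about the vertical through the origin, above the block.
- tally_lever (a joint): Angle of the counter's sprung lever (rad): rests at 0, stop at 1.1, growing counter-clockwise seen from above; it springs back when let go. Seen from above the arm points in the counter's own frame at -2.12 rad (from its +x) plus this value. A swing to the stop takes up to 4 N at the knob; it counts above 1.0.
- tally_knob (a point): Top centre of the red upright knob at the lever's end, 76 mm above the bench, 42 mm from the pivot; the knob is 13 mm in diameter and 32 mm tall, standing on the arm. Its axes are the lever's: x points outward along the arm, y is the way to push it.
- jar: Bystander: closed amber jar, 60 mm in diameter, 55 mm high; origin under its centre.
- bottle: Bystander: amber bottle, 60 mm in diameter, 150 mm high.
- dish: Bystander: flat closed glass dish, 60 mm in diameter, 14 mm high.
- brush: Bystander: brush 150 mm long, lying.
- tweezers: Bystander: steel tweezers 120 mm long, lying.
- loupe: Bystander: black loupe, 42 mm in diameter, 38 mm high.
- weight: Bystander: brass weight, 28 mm in diameter, 30 mm high.
Things that resemble listed ones, but are neither listed nor needed, are in the scene too. Several things look just like the blue_plate: the one meant starts farthest from the robot's base.

How it is judged:
By the outcome, as a careful person would: the job done as asked, in the order asked, and still so for the second after the job is handed in, with the robot touching nothing.
It also fails if it takes over 64 s, if anything falls off the work surface, if the arm or the gripper's body presses on something with over 40 N, if the wrist force passes 120 N, or if a joint passes its speed limit or range.

## Working session

There is one attempt and no reset: what is moved stays moved. The work goes in short steps, each a Python script; the robot and the scene stay as the last script left them, time stands still between calls to the robot, and variables do not carry over. Pictures are saved under pics/ and viewed, at most 12 in all, crops included, and the job is handed in when it is done.

```bash
mkdir -p pics; python3 - <<'E'
from bench import r, optics
import cv2,pickle
for n in("top","side"):
    c=optics.capture(n); cv2.imwrite(f"pics/{n}0.png",c["color"][:,:,::-1]); pickle.dump(c,open(n+"0.pkl","wb"))
    print({k:v for k,v in c.items() if k!="color"})
s=r.read_state(); print(s["time"],s["eef_rot"],r.grasp_offset)
E
```

```text
{'vertical_fov': 55.41703164722123, 'cx': 316.17306885880197, 'cy': 202.275840777184, 'distortion': array([-0.02914565,  0.        ,  0.        ,  0.        ,  0.        ]), 'eye': array([468.47907254,  27.58290405, 966.8632713 ]), 'attitude': array([-0.70206976, -0.03195876,  0.0325982 ,  0.7106434 ])}
{'vertical_fov': 46.72901915973158, 'cx': 318.7113209394831, 'cy': 198.45939944826407, 'distortion': array([-0.02542843,  0.        ,  0.        ,  0.        ,  0.        ]), 'eye': array([ -22.85448512, 1037.62045492,  937.50737769]), 'attitude': array([-0.22445354, -0.10710722,  0.43788139,  0.86394938])}
0.1 [-8.90889777e-04  9.76679007e-01  2.14702870e-01  1.56998321e-05] -18.700000000000003
```

View pics/top0.png

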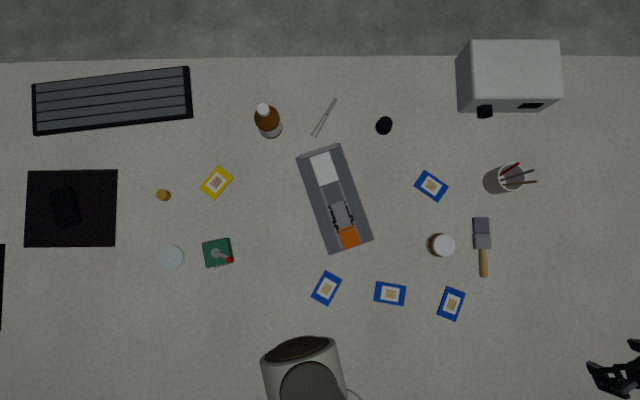

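View pics/side0.png

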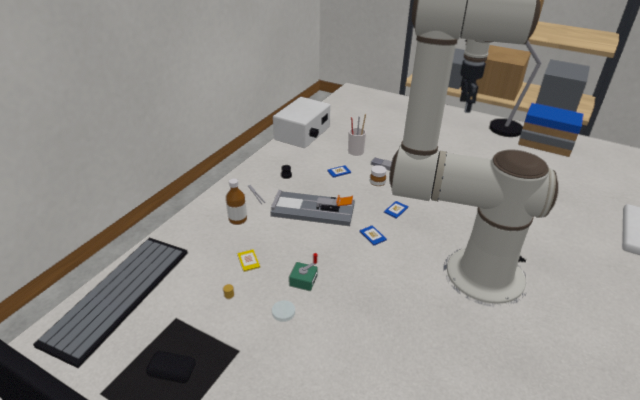

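Top view: there are four blue plates, at px (326,288), (390,293), (451,303) and (431,186). The holder is around (335,198), with its fence end up at (320,150) and the orange pad at (348,237). The tally is at (217,252) with its red knob at (230,259). The candidate is (431,186), which looks farthest from the base at about (305,380). I'll confirm this by ray casting and a crop.

```bash
cat > h.py <<'E'
import numpy as np, cv2
from scipy.spatial.transform import Rotation as R
def rot(q): return R.from_quat([q[1],q[2],q[3],q[0]])
def quat(m): q=m.as_quat(); return [q[3],q[0],q[1],q[2]]
def down(yaw):  # tool z down, tool x axis at yaw in world
    return quat(R.from_euler('z',yaw)*R.from_euler('x',np.pi))
def K(c):
    f=200/np.tan(np.radians(c["vertical_fov"])/2); return np.array([[f,0,c["cx"]],[0,f,c["cy"]],[0,0,1]])
def pose(c):  # camera rotation matrix, eye
    if "eye" in c: return rot(c["attitude"]).as_matrix(), np.array(c["eye"])
    T=np.eye(4);T[:3,:3]=rot(c["st"]["eef_rot"]).as_matrix();T[:3,3]=c["st"]["ee_pos"];T=T@c["T_tool_cam"]
    return T[:3,:3],T[:3,3]
def plane(c,uv,z):
    p=cv2.undistortPoints(np.array(uv,float).reshape(-1,1,2),K(c),np.array(c["distortion"]))[:,0]
    A,e=pose(c); d=np.c_[p[:,0],-p[:,1],-np.ones(len(p))]@A.T
    return e+d*((z-e[2])/d[:,2])[:,None]
def proj(c,P):
    A,e=pose(c); q=(np.atleast_2d(P)-e)@A; q=q*[1,-1,-1]
    return cv2.projectPoints(q,np.zeros(3),np.zeros(3),K(c),np.array(c["distortion"]))[0][:,0]
def blobs(c,lo,hi,amin=20):
    m=cv2.inRange(cv2.cvtColor(c["color"],cv2.COLOR_RGB2HSV),np.array(lo),np.array(hi))
    cs=cv2.findContours(m,cv2.RETR_EXTERNAL,cv2.CHAIN_APPROX_NONE)[0]
    return sorted([k for k in cs if cv2.contourArea(k)>amin],key=cv2.contourArea,reverse=True)
def rect(c,k,z):
    P=plane(c,k[:,0].astype(float),z)[:,:2]; (x,y),(w,h),a=cv2.minAreaRect(P.astype(np.float32))
    if w<h: w,h,a=h,w,a+90
    return np.round([x,y,w,h],1),round(float(np.radians((a+90)%180-90)),3)  # centre,size,long axis dir
BLUE=((105,120,60),(125,255,255));ORANGE=((8,180,120),(18,255,255));GREEN=((65,100,40),(90,255,180));RED=((0,170,90),(4,255,255));YEL=((20,150,100),(32,255,255))
def wrist():
    from bench import r,optics
    s=r.read_state(); c=optics.capture("wrist"); c["st"]=s; return c
E
python3 - <<'E'
from h import *; import pickle
c=pickle.load(open("top0.pkl","rb"))
for nm,col,z in(("blue",BLUE,8),("yel",YEL,8),("orange",ORANGE,55),("green",GREEN,38),("red",RED,76)):
    for k in blobs(c,*col,8): 
        q=rect(c,k,z); print(nm,k[:,0].mean(0).round(1),q,np.hypot(*q[0][:2]).round())
print(plane(c,[[297,157],[340,143],[373,239],[329,254]],20).round(1))
print(plane(c,[[312,156],[330,151],[339,182],[319,187]],20).round(1))
im=c["color"][130:320,200:480,::-1]; cv2.imwrite("pics/crop.png",cv2.resize(im,None,fx=2.8,fy=2.8,interpolation=cv2.INTER_CUBIC))
E
```

```text
blue [450.7 303.6] (array([ 300.2, -305.1,   74.8,   49.1]), -0.393) 428.0
blue [326.1 287.8] (array([342.9,   4.2,  74.7,  48.4]), -0.525) 343.0
blue [389.5 293.1] (array([ 327.7, -152.9,   74.9,   48.3]), 1.379) 362.0
blue [430.7 185.7] (array([ 595.4, -266.1,   74.9,   49.3]), 0.944) 652.0
yel [215.9 182.5] (array([610.4, 280.6,  74.6,  49.7]), -0.699) 672.0
yel [161. 194.] (array([582.2, 420.9,  22.2,  21.4]), 0.792) 718.0
orange [349.5 237.8] (array([465.5, -52.1,  38. ,  37.4]), -1.242) 468.0
green [216.7 251.8] (array([435., 268.,  67.,  60.]), -1.371) 511.0
[[ 670.6   73.2   20. ]
 [ 705.3  -36.    20. ]
 [ 462.1 -113.5   20. ]
 [ 426.6   -3.9   20. ]]
[[672.7  35.3  20. ]
 [685.  -10.4  20. ]
 [605.6 -31.7  20. ]
 [593.5  18.6  20. ]]
```

View pics/crop.png

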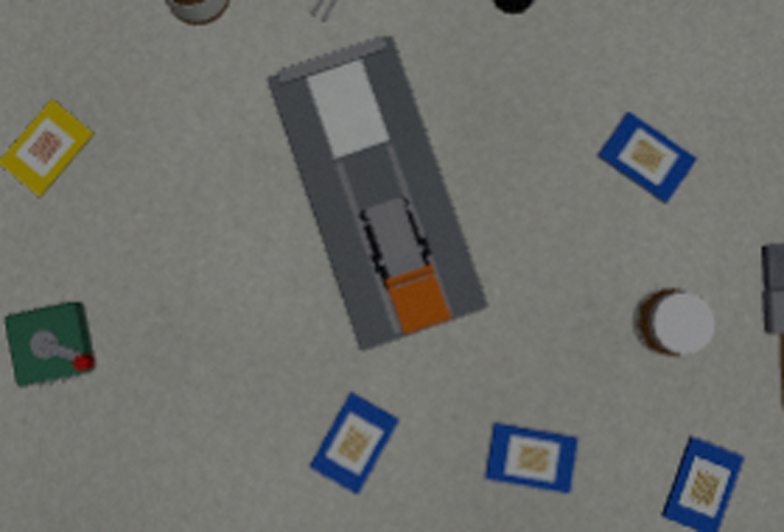

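The crop confirms it: the blue plate at crop px (648,157), i.e. image (431,186), is a blue plate with a brass pane. It lies at (595,-266), 652 mm from the base, while the others are at 343, 362 and 428 mm. It measures 75x49 mm, which fits. Next I'll take close looks with the wrist camera.

```bash
python3 - <<'E'
from h import *; from bench import r; import pickle
r.movep([570,-25,330],down(.31)); w1=wrist(); pickle.dump(w1,open("w1.pkl","wb")); cv2.imwrite("pics/w1.png",w1["color"][:,:,::-1])
print(w1["T_tool_cam"].round(3),w1["vertical_fov"])
r.movep([585,-260,200],down(.944)); w2=wrist(); pickle.dump(w2,open("w2.pkl","wb")); cv2.imwrite("pics/w2.png",w2["color"][:,:,::-1])
for nm,w in(("w1",w1),("w2",w2)):
  for k in blobs(w,*BLUE,300): print(nm,"blue",k[:,0].mean(0).round(1),rect(w,k,8))
print(r.read_state()["time"])
im=np.hstack([cv2.resize(cv2.imread(f"pics/{n}.png"),(400,250)) for n in("w1","w2")]);
cv2.imwrite("pics/w12.png",cv2.imread("pics/w1.png"))
E
```

```text
[[   0.       0.962    0.272   68.185]
 [   1.      -0.       0.      -0.659]
 [   0.       0.272   -0.962 -143.928]
 [   0.       0.       0.       1.   ]] 70.2338473224882
w1 blue [459.3 190.4] (array([ 594.9, -265.1,   73.2,   47. ]), 0.944)
w1 blue [266.4 274.3] (array([342. ,   5.1,  73.6,  46.8]), -0.523)
w1 blue [344.4 303.4] (array([ 326.6, -152.4,   73.5,   47.9]), 1.39)
w2 blue [329.9 176.3] (array([ 595.3, -265.5,   72.2,   47.6]), 0.944)
w2 blue [106.8 227.4] (array([ 326.9, -152.6,   73.9,   50.6]), 1.38)
w2 blue [ 26. 119.] (array([346. ,   2.5,  69.4,  48.5]), -0.523)
3.4167
```

View pics/w1.png

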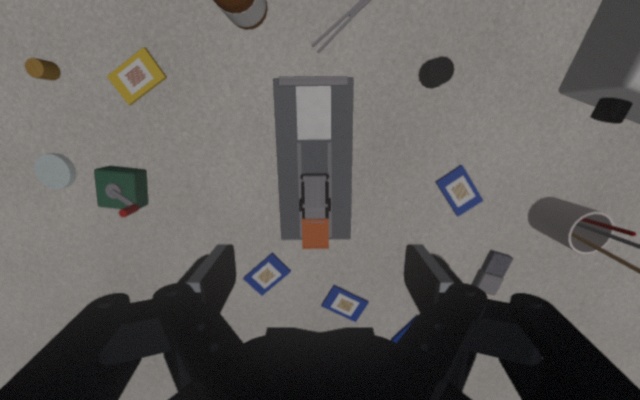

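View pics/w2.png

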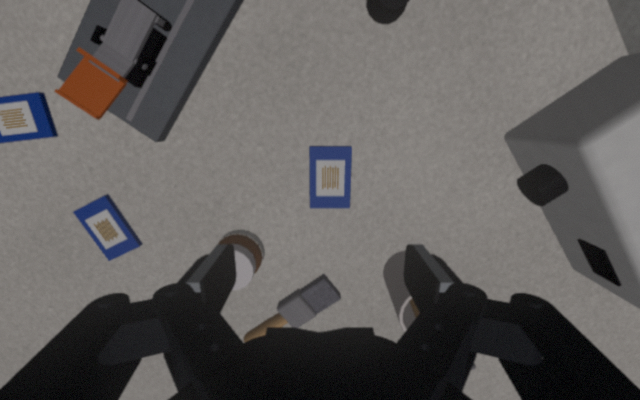

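The w1 picture shows the holder square to the view, with the seat at (314,112), the pad at (315,234) and the tally knob at (129,210). The w2 picture shows the target plate at (330,176) with nothing near it. The wrist and top cameras agree to about 1 mm. Next I measure the holder and tally.

```bash
python3 - <<'E'
from h import *; import pickle
T=pickle.load(open("top0.pkl","rb"));W=pickle.load(open("w1.pkl","rb"))
for nm,c in(("top",T),("w1",W)):
  print(nm)
  base=plane(c,[[0,0]],0)
  uv0=proj(c,[[640,5,20]])[0]
  for k in blobs(c,(0,0,105),(179,35,255),60):
    if np.hypot(*(k[:,0].mean(0)-uv0))<25: print(" seat",k[:,0].mean(0),rect(c,k,20))
  # grey board: bluish grey darker than bench
  hsv=cv2.cvtColor(c["color"],cv2.COLOR_RGB2HSV)
  for p in([[566,-20,20]],[[540,30,20]],[[640,5,20]],[[700,100,0]],[[450,-300,0]]):
    u=proj(c,p)[0].round().astype(int); print("  hsv",u,hsv[u[1],u[0]])
  for col,z,n in((ORANGE,55,"orange"),(((0,130,50),(5,255,255)),60,"red"),(((170,130,50),(179,255,255)),60,"red2"),(GREEN,38,"green")):
    for k in blobs(c,*col,8): print(" ",n,k[:,0].mean(0).round(1),cv2.boundingRect(k),rect(c,k,z))
E
```

```text
top
  hsv [335 198] [101  29  70]
  hsv [315 208] [100  23  68]
  hsv [324 169] [ 80   5 140]
  hsv [287 148] [ 30  12 127]
  hsv [445 243] [120   2 139]
  orange [349.5 237.8] (340, 228, 20, 20) (array([465.5, -52.1,  38. ,  37.4]), -1.242)
  red [229.6 259.1] (226, 257, 8, 5) (array([419.4, 232.8,  16.6,   9.4]), 1.561)
  green [216.7 251.8] (202, 238, 30, 30) (array([435., 268.,  67.,  60.]), -1.371)
w1
  hsv [316 164] [120  10  77]
  hsv [281 170] [120   7  76]
  hsv [315 113] [ 30   5 150]
  hsv [267  55] [ 19  15 136]
  hsv [441 267] [120   5  49]
  red [128.4 210.4] (120, 206, 18, 11) (array([417.1, 235.4,  30.7,   9.4]), -0.818)
  red [610.6 227.1] (588, 220, 47, 15) (array([ 619.2, -492.5,   85.1,    3.9]), -1.535)
```

```bash
python3 - <<'E'
from h import *; import pickle
T=pickle.load(open("top0.pkl","rb"));W=pickle.load(open("w1.pkl","rb"))
def quadfit(c,k,z):
    "edge-line fit of a rectangle contour"
    q=rect(c,k,z); P=plane(c,k[:,0].astype(float),z)[:,:2]
    return q
for nm,c in(("top",T),("w1",W)):
  V=cv2.GaussianBlur(cv2.cvtColor(c["color"],cv2.COLOR_RGB2HSV)[:,:,2],(3,3),0)
  poly=proj(c,[[*(np.array([566,-20])+R.from_euler('z',.31).as_matrix()[:2,:2]@np.array(p)),20] for p in((118,-57),(118,57),(-40,57),(-40,-57))])
  m=np.zeros(V.shape,np.uint8); cv2.fillPoly(m,[poly.round().astype(int)],255)
  k=max(cv2.findContours(((V>110)&(m>0)).astype(np.uint8),0,1)[0],key=cv2.contourArea)
  print(nm,"seat",cv2.boundingRect(k),rect(c,k,20))
  # long edges: scan in holder frame at z=20 across y, find bench/board half level crossings
  th=.31;o=np.array([566,-20.]);ax=np.array([np.cos(th),np.sin(th)]);ay=np.array([-ax[1],ax[0]])
  ys=np.arange(-80,80,.5)
  E=[]
  for x in range(-110,100,10):
    uv=proj(c,[[*(o+x*ax+y*ay),20] for y in ys]).astype(np.float32)
    v=cv2.remap(V,uv[:,:1].reshape(1,-1),uv[:,1:].reshape(1,-1),cv2.INTER_LINEAR)[0].astype(float)
    i=[j for j in range(len(ys)) if v[j]<100]; E.append((x,ys[i[0]],ys[i[-1]]))
  E=np.array(E); 
  for s in(1,2): print("  edge slope,offset",np.polyfit(E[:,0],E[:,s],1).round(3),E[:,s].std().round(2))
  xs=np.arange(-160,160,.5); 
  for y in(-50,50,-40,40):
    uv=proj(c,[[*(o+x*ax+y*ay),20] for x in xs]).astype(np.float32)
    v=cv2.remap(V,uv[:,:1].reshape(1,-1),uv[:,1:].reshape(1,-1),cv2.INTER_LINEAR)[0]
    i=np.where(v<100)[0]; print("  y",y,"ends",xs[i[0]],xs[i[-1]])
  for x0 in(0,):
    xs2=np.arange(-30,125,.5); uv=proj(c,[[*(o+x*ax),20] for x in xs2]).astype(np.float32)
    v=cv2.remap(V,uv[:,:1].reshape(1,-1),uv[:,1:].reshape(1,-1),cv2.INTER_LINEAR)[0]; i=np.where(v>110)[0]; print("  seat x",xs2[i[0]],xs2[i[-1]])
print("orange w1")
for k in blobs(W,(0,140,80),(25,255,255),100): print(cv2.boundingRect(k),rect(W,k,50))
for c,n in((T,"top"),(W,"w1")):
  # tally pivot: green top face centre
  for k in blobs(c,(55,60,20),(95,255,180),100): print(n,"green",cv2.boundingRect(k),rect(c,k,38))
# knob triangulation: mid of the red in both
A,e=pose(T);B,f=pose(W)
a=plane(T,[[229.6,259.1]],0)[0]-e;b=plane(W,[[128.4,210.4]],0)[0]-f
s=np.linalg.lstsq(np.c_[a,-b],f-e,rcond=None)[0];print("knob",e+s[0]*a,f+s[1]*b)
E
```

```text
top seat (310, 152, 28, 34) (array([641.2,   6.1,  76.5,  51.1]), 0.312)
  edge slope,offset [ 1.2000e-02 -5.9003e+01] 0.74
  edge slope,offset [1.000e-02 6.229e+01] 0.66
  y -50 ends -129.5 131.5
  y 50 ends -130.5 131.0
  y -40 ends -129.5 131.0
  y 40 ends -130.5 131.0
  seat x 41.0 117.5
w1 seat (296, 85, 35, 55) (array([640.1,   7.8,  79.2,  51.8]), 0.319)
  edge slope,offset [ 1.1000e-02 -5.6839e+01] 0.72
  edge slope,offset [1.0000e-02 6.2124e+01] 0.65
  y -50 ends -129.0 129.5
  y 50 ends -129.5 128.0
  y -40 ends -129.0 121.5
  y 40 ends -129.5 127.5
  seat x 39.5 118.0
orange w1
(108, 48, 57, 56) (array([612. , 256. ,  68.3,  45.3]), -0.7)
(302, 219, 26, 29) (array([464. , -50.6,  48.5,  39.5]), 0.316)
(26, 59, 22, 18) (array([581.7, 392.7,  26.2,  21.9]), -1.273)
top green (202, 238, 30, 30) (array([434.5, 267.6,  68.4,  61.8]), -1.377)
w1 green (95, 167, 51, 41) (array([438.5, 264.3,  77.9,  65.6]), -1.376)
knob [419.43782958 231.22855658  65.80624506] [419.61755813 231.46966451  65.85095529]
```

Holder origin is about (565.2,-18.1) with yaw 0.321. The seat is predicted at (641.1,7.1) and measured at (641.2,6.1) and (640.1,7.8). Now I grasp the plate.

```bash
python3 - <<'E'
from h import *; from bench import r; import pickle
W=pickle.load(open("w1.pkl","rb"))
th=.321;O=np.array([565.2,-18.1]);M=np.array([[np.cos(th),np.sin(th)],[-np.sin(th),np.cos(th)]])
print("pad rear in holder",M@(plane(W,[[315,247.5]],61)[0,:2]-O))
q=down(.944); p=[595.4,-265.7]
r.move_gripper(64); r.movep([*p,40],q); r.move_l([*p,12],100)
g=r.move_l([*p,-14],25,guard=5); z=r.read_state()["ee_pos"][2]; print("touch",g,z)
r.move_l([*p,z+3.3],60); r.move_gripper(30)
s=r.read_state(); print(s["ee_pos"],s["finger_gap"],s["grip_force"],s["contact_force"])
r.move_l([*p,90],150); s=r.read_state(); print(s["finger_gap"],s["grip_force"],s["contact_force"],s["time"])
w=wrist(); cv2.imwrite("pics/w3.png",w["color"][:,:,::-1])
E
```

```text
pad rear in holder [-126.07349201    0.74174022]
touch True -6.013554891254217
[ 595.70254821 -265.8925873    -2.45272471] 47.79729370964433 63.245584622445676 [ 0.29745674 -0.36287872  3.00651487]
48.122816303214414 61.79808855056763 [ 0.27336652 -0.72104638 -0.49063723] 6.9
```

View pics/w3.png

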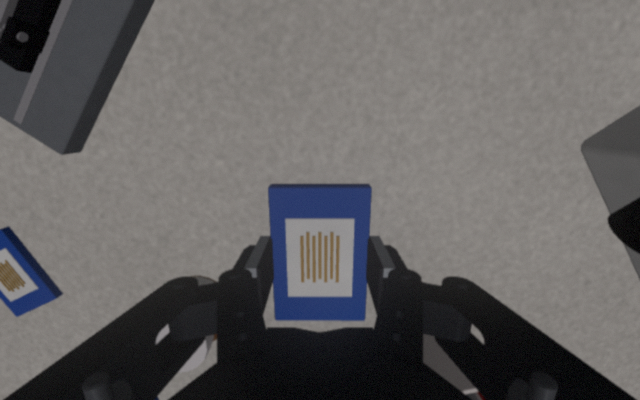

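The plate is held squarely across its width, with its pane at (320,258). Now I place it 3 mm short of the fence.

```bash
cat >> h.py <<'E'
th=.321;O=np.array([565.2,-18.1]);AX=np.array([np.cos(th),np.sin(th)]);AY=np.array([-AX[1],AX[0]])
def H(x,y=0): return list(O+x*AX+y*AY)
def toH(p): d=np.array(p)[...,:2]-O; return np.stack([d@AX,d@AY],-1).round(2)
E
python3 - <<'E'
from h import *; from bench import r; import pickle
q=down(th); p=H(77)
r.movep([*p,75],q); r.move_l([*p,25],120); g=r.move_l([*p,15],20,guard=4); print(g,r.read_state()["ee_pos"])
r.move_gripper(62); r.move_l([*p,60],120); r.movep([*H(40),230],q)
w=wrist(); pickle.dump(w,open("w4.pkl","wb")); cv2.imwrite("pics/w4.png",w["color"][:,:,::-1])
for k in blobs(w,*BLUE,300):
  rc=rect(w,k,28); print(k[:,0].mean(0).round(1),rc,toH(rc[0][:2]))
print(r.read_state()["time"])
E
```

```text
True [638.84426823   6.14439783  17.56950582]
[320.3 144.5] (array([636.8,   6.6,  73.1,  48.2]), 0.323) [75.74  0.85]
10.6167
```

View pics/w4.png

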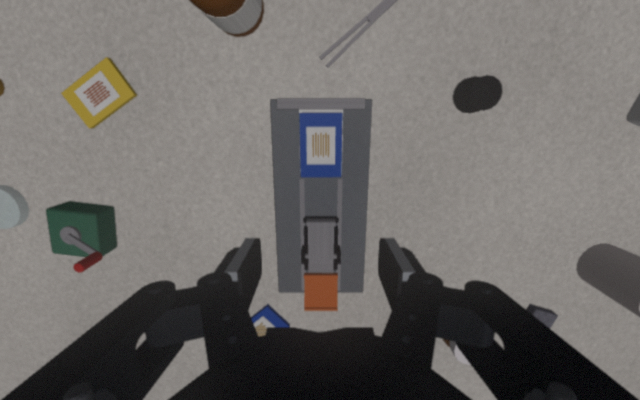

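The plate lies on the seat at (321,145) with a thin white gap to the fence, and the board edges look symmetric about it. I'll check the centring numerically, then press the pad if it's good.

```bash
cat >c.py <<'E'
from h import *
def check(w):
    V=cv2.GaussianBlur(cv2.cvtColor(w["color"],cv2.COLOR_RGB2HSV),(3,3),0)
    ys=np.arange(-75,75,.25); out=[]
    for x in range(55,100,5):
        def samp(z): return cv2.remap(w["color"],proj(w,[[*H(x,y),z] for y in ys]).astype(np.float32).reshape(1,-1,2),None,cv2.INTER_LINEAR)[0].astype(float)
        a=samp(20).max(1); b=samp(28); i=np.where(a<105)[0]; j=np.where(b[:,2]-b[:,0]>40)[0]
        out.append([ys[i[0]],ys[i[-1]],ys[j[0]],ys[j[-1]]])
    o=np.median(out,0); print("board",o[:2],"mid",o[:2].mean(),"plate",o[2:],"mid",o[2:].mean()); return o[2:].mean()-o[:2].mean()
E
python3 - <<'E'
from c import *; from bench import r; import pickle
w=pickle.load(open("w4.pkl","rb")); d=check(w); print("off-centre",d)
if abs(d)<1.3:
    q=down(th); r.move_gripper(0); r.movep([*H(-102),85],q)
    f0=r.read_state()["contact_force"]; g=r.move_l([*H(-102),45],40,guard=2); s=r.read_state(); print("touch",g,s["ee_pos"],s["contact_force"])
    r.move_l([*H(-102),38],40); s=r.read_state(); print(s["ee_pos"],s["contact_force"],s["time"],s["finger_gap"])
    c=wrist(); cv2.imwrite("pics/w5.png",c["color"][:,:,::-1])
E
```

```text
board [-59.    60.25] mid 0.625 plate [-24.    25.25] mid 0.625
off-centre 0.0
touch True [467.79963936 -50.2094272   55.11176238] [ 1.0756927  -0.38991492  4.04240362]
[469.00448425 -50.08670853  38.78583648] [-1.69989392  2.01127763 10.28475167] 13.3583 -0.3352981752193156
```

It is centred within measurement. The pad was touched at z=55.1 as predicted, and the jaw is held open with about 10 N. Now I slide forward under guard.

```bash
python3 - <<'E'
from h import *; from bench import r
p=H(-102); z=37.8
g=r.move_l([*H(-45),z],60,guard=12); s=r.read_state(); print(g,toH(s["ee_pos"]),s["ee_pos"][2],s["contact_force"])
if not g:
    g=r.move_l([*H(-18),z],25,guard=7); s=r.read_state(); print(g,toH(s["ee_pos"]),s["ee_pos"][2],s["contact_force"],"along",np.array(s["contact_force"])[:2]@AX)
print(s["time"]); c=wrist(); cv2.imwrite("pics/w5.png",c["color"][:,:,::-1])
E
```

```text
False [-4.358e+01 -3.000e-02] 39.12292326560642 [-2.5288821   2.80423241  9.42763561]
True [-3.572e+01 -1.000e-02] 39.16276313061113 [-3.2753708  -0.33889584 10.74280492] along -3.2149930313646093
15.0583
```

View pics/w5.png

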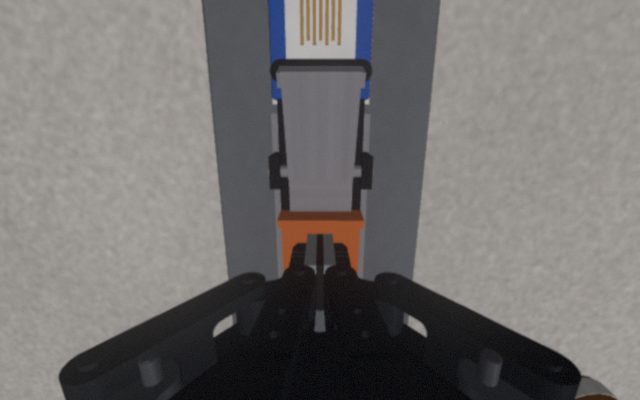

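The jaw toe is above the plate edge at (320,70), and the fingertip has not yet reached the orange lip (row 212). I'll keep pushing until it meets firm resistance.

```bash
python3 - <<'E'
from h import *; from bench import r
z=37.8
for i in range(6):
    x=toH(r.read_state()["ee_pos"])[0]
    if x>-19: break
    g=r.move_l([*H(min(x+14,-16)),z],25,guard=9); r.wait(.1); s=r.read_state(); f=np.array(s["contact_force"]); print(g,toH(s["ee_pos"]),s["ee_pos"][2].round(1),f.round(1),"along",(f[:2]@AX).round(2))
    if f[:2]@AX<-7: break
print(s["time"]); c=wrist(); cv2.imwrite("pics/w6.png",c["color"][:,:,::-1])
E
```

```text
True [-29.55   0.18] 39.0 [-4.4  0.6 12.1] along -3.98
True [-29.54   0.18] 39.3 [-5.2 -0.3 12.1] along -5.01
True [-29.54   0.19] 39.6 [-5.6  0.2 12. ] along -5.24
True [-29.53   0.18] 39.8 [-5.4 -1.5 12.6] along -5.63
True [-29.54   0.18] 40.0 [-4.8 -1.3 11.4] along -4.98
True [-29.54   0.14] 40.3 [-5.9 -0.1 11.5] along -5.67
17.5
```

View pics/w6.png

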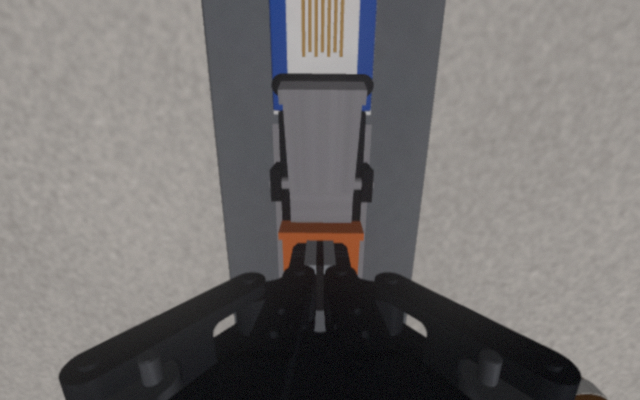

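The tip stops hard at x=-29.5 with the lip against it, which matches a carriage value of about 0.072 (plate against the fence). I'll let the jaw close while keeping a forward push, then check from above.

```bash
python3 - <<'E'
from c import *; from bench import r; import pickle
def st(t): s=r.read_state(); f=np.array(s["contact_force"]); print(t,toH(s["ee_pos"]),s["ee_pos"][2].round(1),f.round(1),"along",(f[:2]@AX).round(2),s["time"])
r.move_l([*H(-27.5),40],20); st("preload")
r.move_l([*H(-25.5),49],25); st("lift")
r.move_l([*H(-26),80],60); st("up")
r.movep([*H(40),230],down(th))
w=wrist(); pickle.dump(w,open("w7.pkl","wb")); cv2.imwrite("pics/w7.png",w["color"][:,:,::-1])
print(check(w))
k=blobs(w,*BLUE,300)[0]; print(rect(w,k,28),toH(rect(w,k,28)[0][:2]))
cv2.imwrite("pics/w7c.png",cv2.resize(w["color"][80:320,40:390,::-1],None,fx=2.2,fy=2.2,interpolation=cv2.INTER_CUBIC))
E
```

```text
preload [-29.08   0.16] 40.5 [-8.4 -1.3 12.8] along -8.44 17.8083
lift [-26.59   0.24] 48.5 [-5.8 -2.4  3.4] along -6.26 18.325
up [-2.592e+01  1.000e-02] 80.1 [-0.6 -0.4 -0.4] along -0.67 18.9917
board [-59.25  60.25] mid 0.5 plate [-24.  25.] mid 0.5
0.0
(array([646.1,  10. ,  64.1,  48.3]), 0.34) [85.63  1.14]
```

View pics/w7c.png

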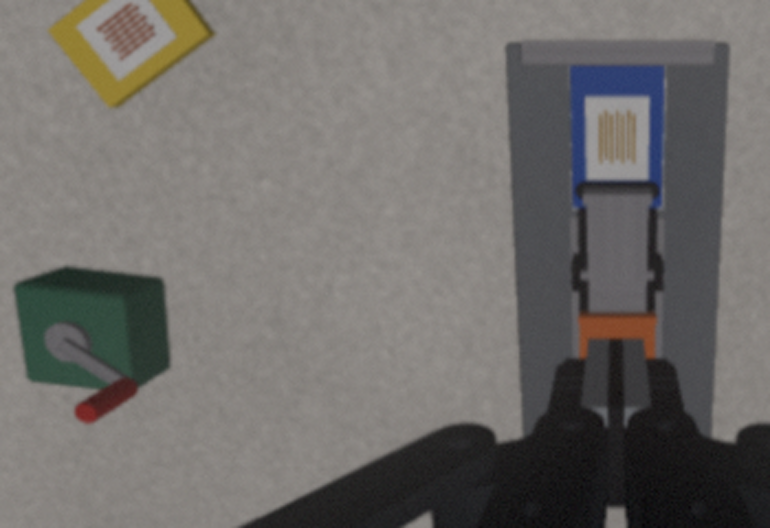

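The plate sits tight against the fence with no white gap, and the toe is closed on its near edge at crop (617,190). The tally knob is at crop (108,400). Next is the tally: pivot about (434.3,270.4) and arm direction about -1.93, consistent with the 42 mm radius.

```bash
python3 - <<'E'
from h import *; from bench import r,optics; import pickle
P=np.array([434.3,270.4]);a0=-1.926;z=53
def F(t,off=-17.5):
    a=a0+t; return [*(P+42*np.array([np.cos(a),np.sin(a)])+off*np.array([-np.sin(a),np.cos(a)])),z],down(a+np.pi/2)
p,q=F(0,-34); r.movep([p[0],p[1],120],q); 
g=r.move_l(p,100,guard=6); print("down",g); 
if g: raise SystemExit
ok=True
for t in(0,.25,.5,.75,1.0): 
    p,q=F(t); g=r.move_l(p,60,attitude=q,guard=12); s=r.read_state(); f=np.array(s["contact_force"]); print(t,g,np.hypot(*f[:2]).round(1),s["time"])
p,q=F(1.25); g=r.move_l(p,30,attitude=q,guard=8)
s=r.read_state(); e=np.array(s["ee_pos"][:2])-P; f=np.array(s["contact_force"]); print("stop",g,"lever",(np.arctan2(e[1],e[0])+np.arctan2(17.5,42)-a0),np.hypot(*e),f.round(1))
pickle.dump(s,open("tal.pkl","wb"))
c=optics.capture("top"); pickle.dump(c,open("t1.pkl","wb"))
for t in(.6,0): p,q=F(t); r.move_l(p,90,attitude=q)
p,q=F(0,-34); r.move_l(p,80); r.move_l([p[0],p[1],130],150)
c2=optics.capture("top"); pickle.dump(c2,open("t2.pkl","wb"))
for n,k in(("pressed",c),("after",c2)):
    for b in blobs(k,(0,130,50),(5,255,255),6): print(n,b[:,0].mean(0),rect(k,b,66)[0])
print(r.read_state()["time"])
cv2.imwrite("pics/t12.png",np.hstack([cv2.resize(k["color"][200:300,160:290,::-1],None,fx=3,fy=3) for k in(c,c2)]))
E
```

```text
down False
0 False 1.7 22.2833
0.25 False 1.8 22.6833
0.5 False 3.3 23.0833
0.75 False 2.6 23.4833
1.0 False 4.3 23.8833
stop True lever 1.1321865100602304 46.241894196830394 [-2.8 -3.1  3.6]
after [229.64705882 259.11764706] [419.7 231.4  16.5   9.3]
26.8667
```

View pics/t12.png

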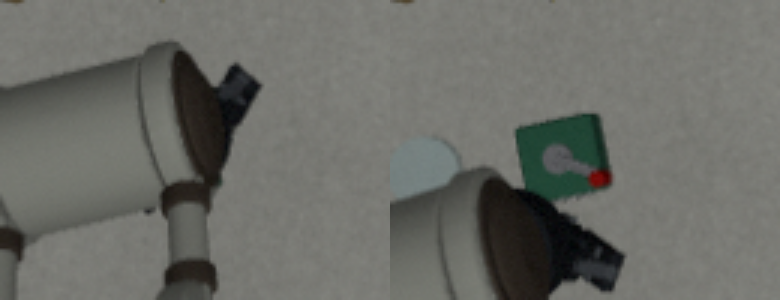

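The lever went to its stop (about 1.13 rad measured, firm guard stop), and the knob is back at (229.6,259.1), its rest pixel. Last I check the bench numerically and hand in.

```bash
python3 - <<'E'
from h import *; from bench import r,optics; import pickle
r.movep([300,300,300],down(.5)); r.wait(.3)
c=optics.capture("top");t=pickle.load(open("top0.pkl","rb"))
for k in blobs(c,*BLUE,60)+blobs(c,*YEL,60): print(k[:,0].mean(0).round(1),rect(c,k,8))
k=min(blobs(c,*BLUE,60),key=lambda k:abs(k[:,0].mean(0)[1]-165)); print("plate",toH(rect(c,k,28)[0][:2]),rect(c,k,28))
k=blobs(c,*ORANGE,20)[0]; print("pad",toH(rect(c,k,50)[0][:2]))
print(r.read_state()["time"], np.array(r.read_state()["contact_force"]).round(1))
print(r.close_job())
E
```

```text
[450.8 303.8] (array([ 300.2, -305.1,   74.8,   49.1]), -0.393)
[326.1 287.9] (array([343. ,   4.3,  74.7,  48.3]), -0.528)
[389.5 293.1] (array([ 327.8, -152.9,   74.9,   48.1]), 1.379)
[322.1 165.2] (array([645.5,   6.1,  76.6,  51.9]), 0.319)
[215.9 182.5] (array([610.2, 280.6,  74.3,  49.8]), -0.702)
plate [80.48 -0.73] (array([641.8,   6.6,  75. ,  50.8]), 0.319)
pad [-38.71  -0.72]
28.0333 [-0.6 -0.4  0.5]
the job is handed in; nothing more can be done
None
```

The job is handed in at 28.0 s: the blue plate is clipped against the fence (final view has its centre at x = 80.5, y = -0.7 mm on the holder), the tally lever was swung to its stop (about 1.13 rad by my estimate, since the arm hid the lever from the camera) and sprang back to rest, and the yellow plate and other blue plates stayed put; I didn't re-measure the remaining bystanders.

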